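# Slide a tint carton under the scanner's hold-down flap

## Robot

A 6-joint arm with a two-finger parallel gripper is mounted at the origin on the work surface. World frame = base frame: x ahead of the robot, y to its left, z up, the work surface at z = 0. Lengths are in m, angles in rad, forces in N, time in s.
With the tool pointing down it reaches from about 0.35 to 0.975 m from the base axis. Payload 7.1 kg.
Tool frame: the origin (TCP) lies at the very end of the fingers, on their centre line; the grasp point (between the pads) lies 19 mm behind it (env.pinch_z is the distance from the TCP to the grasp point, in m); y points along the fingers, x is the direction in which the jaws open and shut, and the axes are right-handed (so a half turn about y gives the same grasp; the last joint's range is limited). The gripper opens to 88 mm and grips with 3 to 60 N. Pads are 20 mm wide; open, the fingers measure 115 mm over their backs; the gripper's body (75 mm by 178 mm) begins 61 mm behind the grasp point.
Start: joints at [-1.29, 0.423, 1.63, -0, 1.089, -0.019], TCP at [0.185, -0.597, 0.223] pointing down, gripper open.
Joint ranges: [-3, 3], [-0.9, 2.11], [0.09, 2.58], [-1.31, 4.45], [0.11, 2.69], [-2.54, 2.54]. Speed limits (rad/s): [2.39, 2.39, 3.01, 3.14, 3.14, 3.14].

## Interface

Orientations are given as a unit quaternion [x, y, z, w].
In Python, from rig import env, imaging, job_done gives the robot as it stands.
- The arm moves only by the tool send_rows, never from a script. Its argument "commands" is a list of rows, each a list of 2 entries, a list of its own where there are three numbers: the shift along the world's x, y, z in mm, then the turn, a rotation vector about the world's x, y, z in rad. A call has exactly 10 rows; each row shifts and turns the pose as measured when the row begins; what a row does not reach is not made up. A row lasts 1/10 s, in which the tool goes at most 50 mm and 8.59 degrees, less where a joint would pass 70% of its speed; a pose out of reach is approached as far as the arm can. A call is refused whole if a number of a shift passes 50 or a number of a turn 0.15, either way. A call with a gripper value outside its range is refused whole. "gripper" is the closure, from -1 (fully open) to 1 (shut), so that 0 is half open, set as the call begins (left out, the last holds). The fingers move at their own pace and stop on an object; the grip force is fixed at half the most. Time passes only in rows, so rows that do not move let the fingers close, or fill a call up. It gives the time, the measured TCP pose, the force and the opening at its end, in the units of the state.
- env.observe(): the state, without advancing time (a new reading comes with each control period).
- imaging.capture(name): name is "scene" or "side" or "wrist"; returns a dict with "image" (384x512x3 uint8, red, green, blue), "fx", "fy", "cx", "cy" (pixels), "pose" (4x4, takes a point from camera to world coordinates). Camera axes: x right, y down, z forward; pixel columns grow to the right and rows downward; lengths in m; the calibration is good to about 2 mm. A picture is of the moment at which its call begins. There is no depth.
- job_done(): hands the job in, once; it reports no verdict.
The state is a dict: "clock": time; "qpos": joint angles; "joint_vel": joint speeds; "tau": joint torques, N m; "eef_pos": TCP position; "orientation": TCP orientation; "contact_force": force on the tool from outside, world axes, zero at the start; "ft_torque": the same for the moment, N m; "opening": finger opening in m.
Only numpy, scipy, OpenCV 4.12 (cv2) and the standard library are available. Lean on these libraries where they do the work, as an engineer would, in place of code of your own. Each camera call takes 0.05 s, during which the arm holds its last target. There are 200 camera calls.

## Task

In the stock scanner on the bench, press the flap's long bar down with one fingertip to raise the spring flap, and keep it held up clear of the carton while the other fingertip pushes the carton waiting in the lane all the way in under the flap, against the back stop. Then let the bar go so that the flap comes down on the carton, and move away. Only touch and push: do not pick the carton up, and leave the other things on the bench where they are.

Things in the scene. Friction and masses are not known exactly. Their poses are not given: they have to be found in the camera images.
- bay: Stock scanner, fixed: aluminium lane with a black reader head at its far end. Origin on the table under the middle of the lane's mouth (front edge of the flap). +x along the lane, inwards; +y towards the press bar's side; z up. Lane floor 4 mm above the table, x = -125 to 62 mm. Guide rails: tops 18 mm above the table, inner faces at y = +-25 mm, x = -125 to 54.
- back_stop (a point): Middle of the lane floor at the back stop, the front face of the black reader head (64 mm high, 55 mm deep): x = 54, y = 0, z = 4 mm in the scanner's frame.
- hinge (a point): On the axis of the flap's hinge, above the mouth line: x = 0, y = 36, z = 58 mm in the scanner's frame. The 8 mm shaft runs along the lane, x = -120 to 50; two posts (6 by 12 mm, tops about 66 mm above the table) carry it at x = -122 and 50.
- flap (a joint): Angle of the grey spring flap, rad: 0 shut, grows as it opens, stop at 0.8. Its plate, 4 mm thick, lies over the lane at x = 0 to 46 mm; shut, it slopes down across the lane to 27 mm above the table and blocks the carton. It clears the carton from about 0.37, rests on a carton under it at about 0.35; a comfortable hold is 0.45 to 0.65. Springs shut when let go.
- press_bar (a point): Middle of the top face of the press bar, a grey strip 126 mm long (x = -120 to 6 in the scanner's frame), 36 mm wide, rigid with the flap. Shut: y = 84, z = 55 mm, sloping up away from the lane at 0.55 rad. Pressed down (about 6 to 9 N) to flap 0.55: level, y = 57 to 93, z = 30 mm; 0.1 rad is about 4 mm of height here. A fingertip holding it can slide along it.
- carton: The carton to push: small plain cardboard carton 64 mm long (its x, along the lane), 46 mm wide, 42 mm high, about 90 g. Origin: centre of its underside, which rests on the lane floor 4 mm above the table. It waits in the lane before the mouth, its front face 8 to 30 mm short of it. Fully home its origin is at x = 22 mm in the scanner's frame and its rear face still sticks out 10 mm in front of the mouth.
- spare_carton: Bystander: a like carton standing on the bench outside the lane. Origin under its centre.
- tint_bowl: Bystander: black mixing bowl, 110 mm wide, 45 mm high.
- bottle: Bystander: white bottle, 56 mm wide, 160 mm high.
- jar: Bystander: black jar, 52 mm wide, 50 mm high.
- brush: Bystander: tint brush, 190 mm long, lying on the bench.
- comb: Bystander: black comb, 170 mm long, lying flat.
- cup: Bystander: clear plastic cup, 70 mm wide, 80 mm high.
There are look-alikes about, which are no part of the job. What is shaped like the carton but blue is not meant.

How it is judged:
By the outcome, as a careful person would: the job done as asked, in the order asked, and still so for the second after the job is handed in, with the robot touching nothing.
It also fails if it takes over 45 s, if anything falls off the work surface, if the arm or the gripper's body presses on something with over 40 N, if the wrist force passes 120 N, or if a joint passes its speed limit or range.

## Working session

There is one attempt and no reset: what is moved stays moved. The work goes in short steps, Python scripts to look and compute and a tool call to move; the robot and the scene stay as the last step left them, time stands still between calls to the robot, and variables do not carry over. Pictures are saved under pics/ and viewed, about 8 in all and at most 12, crops included, and the job is handed in when it is done.

Besides the shell and the picture viewer there is one more tool, called after "Call:" as name(argument=value, ...) on one line, values as JSON. send_rows: Moves the arm, as the interface text tells. Its arguments: {"type":"object","properties":{"commands":{"type":"array","items":{"type":"array"}},"gripper":{"type":"number"}},"required":["commands"]}

```bash
mkdir -p pics; cat > h.py <<'E'
import numpy as np, cv2, json
from rig import env, imaging
def snap(n,f):
    c=imaging.capture(n); cv2.imwrite(f'pics/{f}.png',cv2.cvtColor(c['image'],cv2.COLOR_RGB2BGR))
    np.savez(f'pics/{f}.npz',**{k:c[k] for k in('fx','fy','cx','cy','pose')})
    return c
def ray(f,u,v,z):
    c=np.load(f'pics/{f}.npz'); d=c['pose'][:3,:3]@np.array([(u-c['cx'])/c['fx'],(v-c['cy'])/c['fy'],1]); o=c['pose'][:3,3]
    return o+d*(z-o[2])/d[2]
def proj(f,P):
    c=np.load(f'pics/{f}.npz'); q=(np.atleast_2d(P)-c['pose'][:3,3])@c['pose'][:3,:3]
    return np.c_[q[:,0]/q[:,2]*c['fx']+c['cx'],q[:,1]/q[:,2]*c['fy']+c['cy']]
E
python3 - <<'E'
from h import *
for n in('scene','side','wrist'):
    c=snap(n,n+'0'); print(n,c['fx'],np.round(c['pose'],3).tolist())
a=[cv2.imread(f'pics/{n}0.png') for n in('scene','side')]
cv2.imwrite('pics/both.png',np.hstack(a)[:, :])
print(env.observe())
E
```

```text
scene 415.27257439042 [[0.33, 0.64, -0.694, 1.207], [0.944, -0.221, 0.245, -0.23], [0.003, -0.736, -0.677, 0.733], [0.0, 0.0, 0.0, 1.0]]
side 480.4370740744784 [[-0.993, -0.08, 0.087, 0.448], [-0.118, 0.739, -0.663, 0.81], [-0.011, -0.669, -0.743, 0.982], [0.0, 0.0, 0.0, 1.0]]
wrist 343.65009338366394 [[0.296, -0.922, -0.252, 0.253], [-0.955, -0.285, -0.077, -0.576], [-0.001, 0.263, -0.965, 0.383], [0.0, 0.0, 0.0, 1.0]]
{'clock': 0.15, 'qpos': array([-1.28999953e+00,  4.23691396e-01,  1.63047604e+00,  7.13296346e-06,
        1.08859264e+00, -1.89878401e-02]), 'joint_vel': array([ 0.00074806, -0.00310041, -0.00266719, -0.00090343, -0.00053559,
        0.00016161]), 'tau': array([-9.98777432e-04, -5.44985497e+01, -2.73919487e+01,  6.43994263e-02,
        2.05118739e-02, -9.60259558e-05]), 'eef_pos': array([ 0.18449031, -0.59671618,  0.22207907]), 'orientation': array([-0.56880558,  0.42005472, -0.41940253,  0.56931166]), 'contact_force': array([-0.20780604, -0.24745968, -0.46176615]), 'ft_torque': array([-0.01485179,  0.03804986,  0.00870629]), 'opening': 0.08775369709404841}
```

View pics/scene0.png

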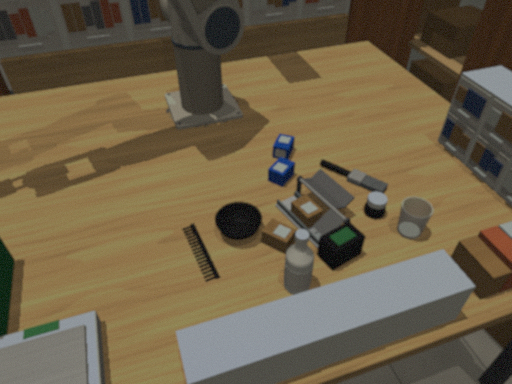

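View pics/side0.png

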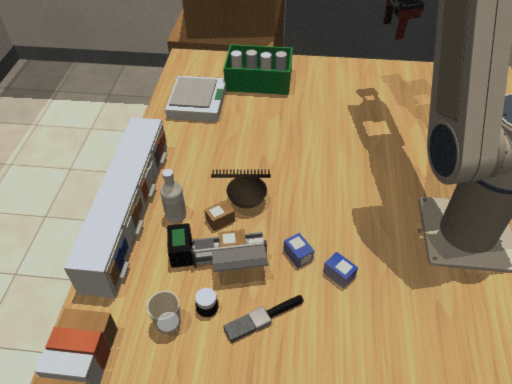

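The scene camera shows the reader head at about (340,243). The carton in the lane is at (307,208) and the spare carton, outside the lane, at (278,234). Two blue look-alikes are at (282,160), and the press bar is at (328,190). The carton meant is the brown one between the rails. I'll enlarge both views to confirm that.

```bash
python3 - <<'E'
import cv2,numpy as np
a=cv2.imread('pics/scene0.png')[165:275,260:370]; b=cv2.imread('pics/side0.png')[195:285,160:275]
cv2.imwrite('pics/c1.png',cv2.resize(a,(600,600),interpolation=cv2.INTER_CUBIC))
cv2.imwrite('pics/c2.png',cv2.resize(b,(766,600),interpolation=cv2.INTER_CUBIC))
E
```

```text
(no output)
```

View pics/c1.png

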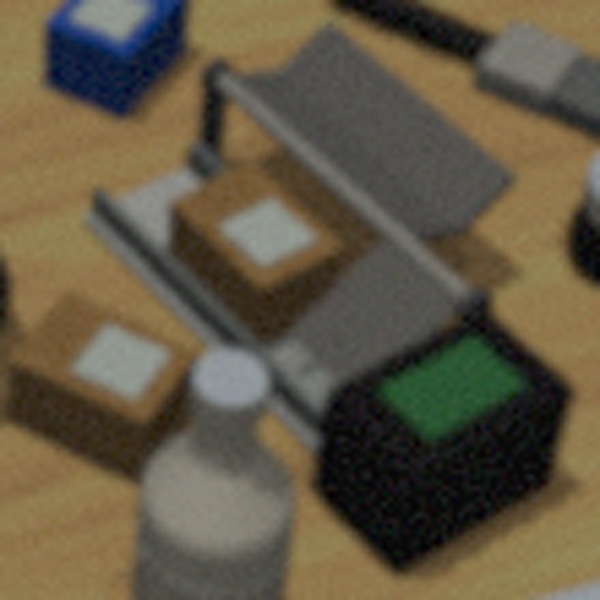

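View pics/c2.png

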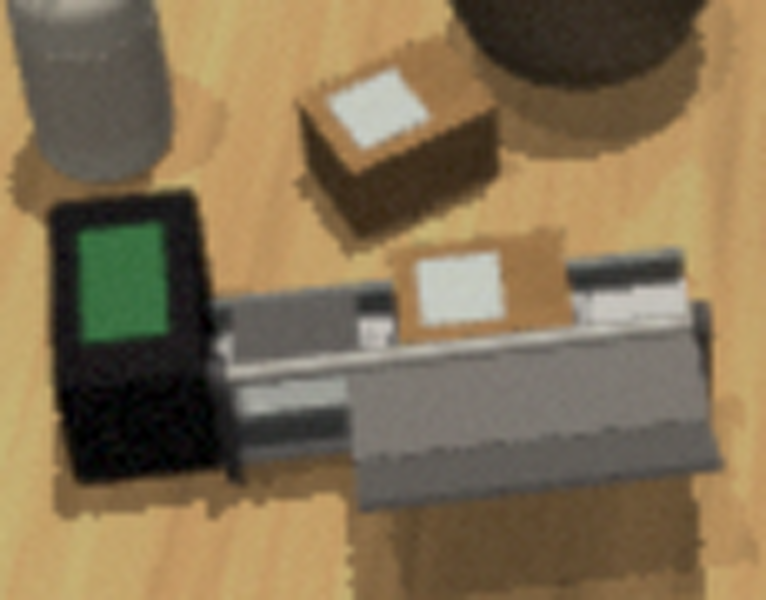

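```bash
cat > fit.py <<'E'
from h import *
from scipy.optimize import least_squares
s1=lambda u,v:(260+u/5.4545,165+v/5.4545); s2=lambda u,v:(160+u/6.661,195+v/6.667)
L=[('scene0',s1(330,25),(-120,99.3,64.4)),('scene0',s1(515,180),(6,99.3,64.4)),('scene0',s1(222,80),(-120,36,62)),('scene0',s1(470,300),(48,36,62)),
('side0',s2(720,465),(-120,99.3,64.4)),('side0',s2(360,506),(6,99.3,64.4)),('side0',s2(693,322),(-119,36,62)),('side0',s2(232,372),(48,36,62))]
C=[('scene0',s1(172,208),-1,-1),('scene0',s1(240,165),-1,1),('scene0',s1(265,290),1,-1),('scene0',s1(345,250),1,1),('side0',s2(392,250),1,-1),('side0',s2(564,232),-1,-1)]
def w(p,q):
    c,s=np.cos(p[2]),np.sin(p[2]); return np.array([p[0]+c*q[0]/1e3-s*q[1]/1e3,p[1]+s*q[0]/1e3+c*q[1]/1e3,q[2]/1e3])
def res(p):
    r=[proj(f,w(p,q))[0]-uv for f,uv,q in L]
    for f,uv,i,j in C: r.append(proj(f,w(p,(p[3]*1e3+32*i,p[4]*1e3+23*j,46)))[0]-uv)
    return np.ravel(r)
g=(ray('scene0',*s1(280,300),.02)[:2])
sols=[least_squares(res,[*g,a,-.05,0],loss='soft_l1') for a in(0,1.5,3,-1.5)]
p=min(sols,key=lambda s:s.cost).x
if __name__=='__main__':
    print(p, res(p).reshape(-1,2).round(1).tolist())
    for n,q in(('bar',(-57,84,55)),('stop',(54,0,4)),('cartrear',(p[3]*1e3-32,0,25)),('home rear',(-10,0,25))): print(n,w(p,q).round(4))
    np.save('p.npy',p)
E
python3 fit.py
```

```text
[ 0.63188926  0.12344153  0.23914038 -0.04367657 -0.00101588] [[-0.2, -1.9], [0.1, -1.6], [-0.4, -2.5], [-0.0, -1.4], [-0.2, -0.1], [-1.3, -0.3], [-0.5, -0.2], [-1.8, -0.3], [-0.5, -1.7], [2.3, -1.0], [-0.9, -0.3], [0.0, -0.8], [-1.9, -0.4], [-1.9, -0.4]]
bar [0.5566 0.1915 0.055 ]
stop [0.6844 0.1362 0.004 ]
cartrear [0.5584 0.1055 0.025 ]
home rear [0.6222 0.1211 0.025 ]
```

```bash
cat > st.py <<'E'
from h import *
from scipy.spatial.transform import Rotation as R
def go(x,y,z):
    p=np.load('p.npy'); o=env.observe(); M=R.from_quat(o['orientation']).as_matrix()
    c,s=np.cos(p[2]),np.sin(p[2]); B=np.array([[c,-s,0],[s,c,0],[0,0,1]])
    b=B.T@(o['eef_pos']-[p[0],p[1],0])*1e3
    t=B@np.array([x,y,z])+[p[0]*1e3,p[1]*1e3,0]
    sg=np.sign(M[:,0]@B[:,1]) or 1
    T=np.c_[sg*B[:,1],[0,0,-1],np.cross(sg*B[:,1],[0,0,-1])]
    print('t',o['clock'],'eef',o['eef_pos'].round(4),'bay',b.round(1),'F',o['contact_force'].round(1),'open',round(o['opening'],4),'q',o['qpos'].round(2))
    print('delta mm',(t-o['eef_pos']*1e3).round(1),'rot',R.from_matrix(T@M.T).as_rotvec().round(3),'lane dir',B[:2,0].round(4))
E
python3 - <<'E'
from st import *
go(-98,38,120)
M=R.from_quat(env.observe()['orientation']).as_matrix(); print(M.round(2))
p=np.load('p.npy')
for n,uv,z in(('bottle cap','',.16),):
    print('bottle',ray('side0',168,173,.16),ray('scene0',302,236,.16)); 
print('blue',ray('side0',298,243,.04),ray('side0',342,266,.04))
E
```

```text
t 0.15 eef [ 0.1845 -0.5967  0.2221] bay [-605.2 -593.7  222.1] F [-0.2 -0.2 -0.5] open 0.0878 q [-1.29  0.42  1.63  0.    1.09 -0.02]
delta mm [ 343.2  733.9 -102.1] rot [-0.001 -0.    -0.061] lane dir [0.9715 0.2369]
[[ 0.3  -0.    0.96]
 [-0.96  0.    0.3 ]
 [-0.   -1.    0.  ]]
bottle [0.75196115 0.01872318 0.16      ] [0.76106393 0.01438618 0.16      ]
blue [0.42616063 0.10448719 0.04      ] [0.32088628 0.15979731 0.04      ]
```

Call:
send_rows(commands=[[[20,35,0],[0,0,-0.03]],[[20,35,0],[0,0,-0.03]],[[20,35,0],[0,0,0]],[[20,35,0],[0,0,0]],[[20,35,0],[0,0,0]],[[20,35,0],[0,0,0]],[[20,35,0],[0,0,0]],[[20,35,0],[0,0,0]],[[20,35,0],[0,0,0]],[[20,35,0],[0,0,0]]], gripper=-0.4)

```text
clock: 1.15
eef_pos: [0.3863, -0.2365, 0.2202]
orientation: [-0.554, 0.44, -0.439, 0.554]
contact_force: [0.5, -1.1, -0.5]
opening: 0.0616
```

```bash
python3 -c "
from st import *
go(-98,38,120)"
```

```text
t 1.15 eef [ 0.3863 -0.2365  0.2202] bay [-323.8 -291.5  220.2] F [ 0.5 -1.1 -0.5] open 0.0616 q [-0.58  0.17  2.    0.    0.97  0.77]
delta mm [ 141.4  373.6 -100.2] rot [-0.001 -0.001  0.011] lane dir [0.9715 0.2369]
```

Call:
send_rows(commands=[[[14,37,0],[0,0,0.01]],[[14,37,0],[0,0,0]],[[14,37,0],[0,0,0]],[[14,37,0],[0,0,0]],[[14,37,0],[0,0,0]],[[14,37,0],[0,0,0]],[[14,37,0],[0,0,-0.0]],[[14,37,0],[0,0,0]],[[14,37,0],[0,0,0]],[[14,37,0],[0,0,0]]])

```text
clock: 2.15
eef_pos: [0.5294, 0.1503, 0.22]
orientation: [-0.556, 0.437, -0.437, 0.556]
contact_force: [0.9, -1.6, -1.3]
opening: 0.0618
```

```bash
python3 -c "
from st import *
go(-98,38,80); snap('wrist','wrist1')"
```

```text
t 2.15 eef [0.5294 0.1503 0.22  ] bay [-93.2  50.4 220. ] F [ 0.9 -1.6 -1.3] open 0.0618 q [0.25 0.32 1.8  0.   1.03 1.59]
delta mm [  -1.7  -13.2 -140. ] rot [-0. -0. -0.] lane dir [0.9715 0.2369]
```

View pics/wrist1.png

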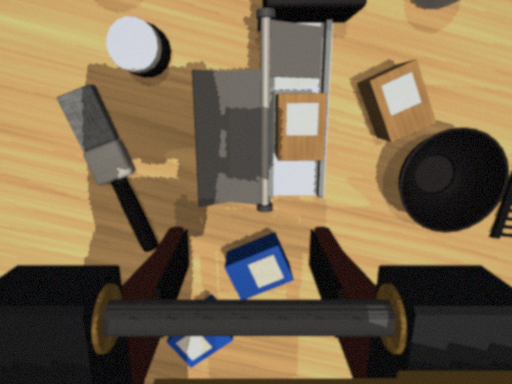

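The wrist view shows the carton top at (277–326, 95–160), the shaft from (265,12) to (265,207), and the bar's outer edge from (192,70) to (197,205). I'll refit using these points.

```bash
cat >> fit.py <<'E'
L2=[((192,70),(6,99.3,64.4)),((197,205),(-120,99.3,64.4)),((265,207),(-122,36,66)),((265,13),(50,36,66))]
C2=[((277,95),1,1),((326,95),1,-1),((278,160),-1,1),((325,160),-1,-1)]
def wres(p): return np.ravel([proj('wrist1',w(p,q))[0]-uv for uv,q in L2]+[proj('wrist1',w(p,(p[3]*1e3+32*i,p[4]*1e3+23*j,46)))[0]-uv for uv,i,j in C2])
if __name__=='__main__':
    print('pred err',wres(p).reshape(-1,2).round(1).tolist())
    a=least_squares(wres,p,loss='soft_l1').x; b=least_squares(lambda p:np.r_[res(p),wres(p)],p,loss='soft_l1').x
    print('wrist only',a.round(4)); print('all',b.round(4)); np.save('p.npy',b)
E
python3 fit.py; python3 -c "
from st import *
go(-98,38,80)"
```

```text
[ 0.63188926  0.12344153  0.23914038 -0.04367657 -0.00101588] [[-0.2, -1.9], [0.1, -1.6], [-0.4, -2.5], [-0.0, -1.4], [-0.2, -0.1], [-1.3, -0.3], [-0.5, -0.2], [-1.8, -0.3], [-0.5, -1.7], [2.3, -1.0], [-0.9, -0.3], [0.0, -0.8], [-1.9, -0.4], [-1.9, -0.4]]
bar [0.5566 0.1915 0.055 ]
stop [0.6844 0.1362 0.004 ]
cartrear [0.5584 0.1055 0.025 ]
home rear [0.6222 0.1211 0.025 ]
pred err [[-0.2, -2.0], [0.4, 1.7], [-2.0, 2.2], [0.5, -1.4], [1.6, -5.0], [1.8, -4.9], [-1.0, -1.9], [-1.2, -1.9]]
wrist only [ 6.323e-01  1.235e-01  2.515e-01 -4.740e-02 -2.000e-04]
all [ 6.322e-01  1.236e-01  2.483e-01 -4.680e-02 -3.000e-04]
t 2.2 eef [0.5319 0.155  0.2205] bay [-89.6  55.1 220.5] F [2.5 4.6 1.7] open 0.0614 q [0.26 0.32 1.79 0.   1.03 1.59]
delta mm [  -4.   -18.7 -140.5] rot [-0.003  0.003  0.007] lane dir [0.9693 0.2458]
```

Call:
send_rows(commands=[[[-3,-10,0],[0,0,0.007]],[[-2,-9,0],[0,0,0]],[[0,0,-20],[0,0,0]],[[0,0,-20],[0,0,0]],[[0,0,-20],[0,0,0]],[[0,0,-20],[0,0,0]],[[0,0,-20],[0,0,0]],[[0,0,-20],[0,0,0]],[[0,0,-15],[0,0,0]],[[0,0,0],[0,0,0]]])

```text
clock: 3.2
eef_pos: [0.5211, 0.1213, 0.0818]
orientation: [-0.556, 0.437, -0.437, 0.556]
contact_force: [-0.3, 0.7, 0.2]
opening: 0.0615
```

```bash
python3 -c "
from st import *
go(-98,38,30)"
```

```text
t 3.2 eef [0.5211 0.1213 0.0818] bay [-108.3   25.1   81.8] F [-0.3  0.7  0.2] open 0.0615 q [0.21 0.5  1.91 0.   0.73 1.54]
delta mm [  6.8  15.1 -51.8] rot [-0.001 -0.     0.009] lane dir [0.9693 0.2458]
```

Call:
send_rows(commands=[[[2,5,0],[0,0,0.005]],[[2,5,0],[0,0,0.005]],[[2,4,0],[0,0,0]],[[0,0,0],[0,0,0]],[[0,0,0],[0,0,0]],[[0,0,0],[0,0,0]],[[0,0,0],[0,0,0]],[[0,0,0],[0,0,0]],[[0,0,0],[0,0,0]],[[0,0,0],[0,0,0]]])

```text
clock: 4.2
eef_pos: [0.529, 0.1346, 0.0857]
orientation: [-0.557, 0.433, -0.435, 0.559]
contact_force: [0.2, -0.3, -0.3]
opening: 0.0613
```

```bash
python3 -c "
from st import *
go(-98,38,30)"
```

```text
t 4.2 eef [0.529  0.1346 0.0857] bay [-97.4  36.1  85.7] F [ 0.2 -0.3 -0.3] open 0.0613 q [0.23 0.51 1.89 0.   0.74 1.55]
delta mm [ -1.1   1.7 -55.7] rot [-0.002  0.004  0.   ] lane dir [0.9693 0.2458]
```

Call:
send_rows(commands=[[[0,1,-7],[0,0,0]],[[0,1,-7],[0,0,0]],[[0,0,-7],[0,0,0]],[[0,0,-7],[0,0,0]],[[0,0,-6],[0,0,0]],[[0,0,-5],[0,0,0]],[[0,0,-5],[0,0,0]],[[0,0,-5],[0,0,0]],[[0,0,0],[0,0,0]],[[0,0,0],[0,0,0]]])

```text
clock: 5.2
eef_pos: [0.5309, 0.1302, 0.0343]
orientation: [0.559, -0.43, 0.436, -0.558]
contact_force: [-1.8, 5.2, 2.3]
opening: 0.0615
```

```bash
python3 -c "
from st import *
go(-98,38,30)"
```

```text
t 5.2 eef [0.5309 0.1302 0.0343] bay [-96.6  31.3  34.3] F [-1.8  5.2  2.3] open 0.0615 q [ 0.22  0.6   1.9  -0.01  0.64  1.55]
delta mm [-3.   6.1 -4.3] rot [ 0.006  0.006 -0.003] lane dir [0.9693 0.2458]
```

```bash
python3 - <<'E'
from st import *
snap('scene','s2'); snap('side','d2')
a=cv2.imread('pics/s2.png')[130:270,230:380]; b=cv2.imread('pics/d2.png')[170:290,160:290]
cv2.imwrite('pics/m2.png',np.hstack([cv2.resize(a,(400,373),interpolation=3),cv2.resize(b,(400,373),interpolation=3)]))
go(-98,38,30)
E
```

```text
t 5.3 eef [0.5309 0.1304 0.0343] bay [-96.5  31.6  34.3] F [-1.6  0.8  5.3] open 0.0614 q [ 0.22  0.6   1.9  -0.01  0.64  1.55]
delta mm [-3.   5.9 -4.3] rot [ 0.006  0.006 -0.004] lane dir [0.9693 0.2458]
```

View pics/m2.png

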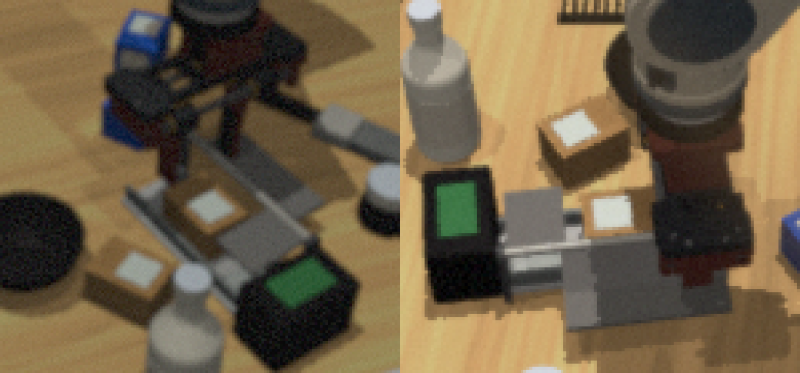

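The left view shows the flap raised, one finger on the bar and the other behind the carton. I'll go down to about 30 mm, then start pushing.

Call:
send_rows(commands=[[[0,0,-2],[0,0,0]],[[0,0,-2],[0,0,0]],[[-1,2,0],[0,0,0]],[[-1,2,0],[0,0,0]],[[0,0,0],[0,0,0]],[[0,0,0],[0,0,0]],[[0,0,0],[0,0,0]],[[0,0,0],[0,0,0]],[[0,0,0],[0,0,0]],[[0,0,0],[0,0,0]]])

```text
clock: 6.3
eef_pos: [0.5311, 0.1305, 0.0344]
orientation: [0.562, -0.426, 0.437, -0.559]
contact_force: [-2.3, -0.6, 6.3]
opening: 0.0616
```

```bash
python3 -c "
from st import *
go(-20,36,29)"
```

```text
t 6.3 eef [0.5311 0.1305 0.0344] bay [-96.3  31.6  34.4] F [-2.3 -0.6  6.3] open 0.0616 q [ 0.23  0.6   1.9  -0.03  0.64  1.56]
delta mm [72.9 23.1 -5.4] rot [ 0.013  0.01  -0.01 ] lane dir [0.9693 0.2458]
```

Call:
send_rows(commands=[[[0,0,-2],[0.003,0.003,-0.002]],[[0,0,-2],[0.003,0.003,-0.002]],[[4,1.5,-1.5],[0.003,0.003,-0.002]],[[4,1.5,-1.5],[0.003,0.003,-0.002]],[[4,1.5,-1],[0.002,0.002,-0.002]],[[4,1.5,-1],[0.002,0.002,-0.002]],[[4,1.5,-1],[0.002,0.002,0]],[[4,1.5,-1],[0.002,0.002,0]],[[4,1.5,-1],[0.002,0.002,0]],[[4,1.5,-1],[0.002,0.002,0]]])

```text
clock: 7.3
eef_pos: [0.5355, 0.1237, 0.0254]
orientation: [0.584, -0.446, 0.412, -0.539]
contact_force: [-12.4, -10.1, 26.1]
opening: 0.0613
```

```bash
python3 -c "
from st import *
go(-20,36,29)"
```

```text
t 7.3 eef [0.5355 0.1237 0.0254] bay [-93.7  23.9  25.4] F [-12.4 -10.1  26.1] open 0.0613 q [ 0.21  0.64  1.84 -0.01  0.74  1.52]
delta mm [68.5 29.9  3.6] rot [ 0.021 -0.076 -0.017] lane dir [0.9693 0.2458]
```

The bar seems to have reached its hard stop. The finger slid inwards to y = 61 mm, near the bar's inner edge, and the force rose to 26 N. I'll ease up, straighten the tool and re-press further out on the bar.

Call:
send_rows(commands=[[[0,0,6],[0.004,-0.015,-0.003]],[[0,0,6],[0.004,-0.015,-0.003]],[[0,0,5],[0.004,-0.015,-0.003]],[[-1,4,3],[0.004,-0.015,-0.003]],[[-1,4,2],[0.003,-0.01,-0.003]],[[-1,4,0],[0,0,0]],[[-1,3,0],[0,0,0]],[[0,0,0],[0,0,0]],[[0,0,0],[0,0,0]],[[0,0,0],[0,0,0]]])

```text
clock: 8.3
eef_pos: [0.5322, 0.1355, 0.0476]
orientation: [0.562, -0.431, 0.433, -0.557]
contact_force: [-0.2, -0.5, 2.4]
opening: 0.0613
```

```bash
python3 -c "
from st import *
go(-96,42,32)"
```

```text
t 8.3 eef [0.5322 0.1355 0.0476] bay [-94.1  36.1  47.6] F [-0.2 -0.5  2.4] open 0.0613 q [ 0.23  0.58  1.89 -0.01  0.68  1.56]
delta mm [ -3.3   5.2 -15.6] rot [ 0.008 -0.003 -0.006] lane dir [0.9693 0.2458]
```

Call:
send_rows(commands=[[[-1,4,2],[0.002,-0.001,-0.002]],[[-1,4,2],[0.002,-0.001,-0.002]],[[-1,3,0],[0.002,0,-0.002]],[[0,1,-3],[0.001,0,0]],[[0,1,-3],[0.001,0,0]],[[0,1,-3],[0.001,0,0]],[[0,1,-3],[0.001,0,0]],[[0,1,-3],[0.001,0,0]],[[0,1,-3],[0.001,0,0]],[[0,0,-1],[0,0,0]]])

```text
clock: 9.3
eef_pos: [0.533, 0.138, 0.0346]
orientation: [0.566, -0.425, 0.435, -0.557]
contact_force: [-1.4, -3.4, 7.8]
opening: 0.0611
```

```bash
python3 -c "
from st import *
go(-96,42,32)"
```

```text
t 9.3 eef [0.533  0.138  0.0346] bay [-92.7  38.4  34.6] F [-1.4 -3.4  7.8] open 0.0611 q [ 0.24  0.6   1.89 -0.03  0.65  1.58]
delta mm [-4.1  2.7 -2.6] rot [ 0.02   0.004 -0.015] lane dir [0.9693 0.2458]
```

Call:
send_rows(commands=[[[0,0,-1.5],[0.005,0.001,-0.004]],[[2,1.5,-1.5],[0.005,0.001,-0.004]],[[5,2,-1],[0.005,0.001,-0.004]],[[5,2,-0.7],[0.004,0.001,-0.003]],[[5,2,-0.7],[0.004,0.001,-0.003]],[[5,2,-0.7],[0.004,0.001,-0.003]],[[5,2,-0.5],[0.003,0.001,-0.002]],[[5,2,-0.5],[0.003,0.001,-0.002]],[[5,2,-0.5],[0.003,0.001,-0.002]],[[3,1,-0.5],[0.003,0.001,-0.002]]])

```text
clock: 10.3
eef_pos: [0.5543, 0.1483, 0.025]
orientation: [0.565, -0.45, 0.422, -0.548]
contact_force: [-6.8, -5.1, 11.4]
opening: 0.0612
```

```bash
python3 -c "
from st import *
go(-20,39,32)"
```

```text
t 10.3 eef [0.5543 0.1483 0.025 ] bay [-69.5  43.1  25. ] F [-6.8 -5.1 11.4] open 0.0612 q [0.23 0.65 1.81 0.02 0.73 1.54]
delta mm [48.9  8.2  7. ] rot [-0.005 -0.047  0.006] lane dir [0.9693 0.2458]
```

Call:
send_rows(commands=[[[2,0,1.5],[0,-0.01,0]],[[4,0.5,1.5],[0,-0.01,0]],[[5,1,1.2],[0,-0.01,0]],[[5,1,1],[0,-0.01,0]],[[5,1,0.5],[0,-0.01,0]],[[5,1,0],[0,-0.008,0]],[[5,1,0],[0,-0.008,0]],[[4,1,0],[0,-0.006,0]],[[2,0.5,0],[0,-0.004,0]],[[0,0,0],[0,0,0]]])

```text
clock: 11.3
eef_pos: [0.5755, 0.1543, 0.0273]
orientation: [0.56, -0.434, 0.434, -0.556]
contact_force: [-0.8, -2.0, 8.6]
opening: 0.0616
```

```bash
python3 -c "
from st import *
go(-20,39,31)"
```

```text
t 11.3 eef [0.5755 0.1543 0.0273] bay [-47.4  43.8  27.3] F [-0.8 -2.   8.6] open 0.0616 q [ 0.24  0.66  1.79 -0.01  0.7   1.57]
delta mm [27.7  2.1  3.7] rot [ 0.005 -0.002 -0.001] lane dir [0.9693 0.2458]
```

Call:
send_rows(commands=[[[3,0.5,0.8],[0.001,-0.005,0]],[[5,0.8,0.6],[0.001,-0.007,0]],[[5,0.8,0.5],[0.001,-0.008,0]],[[5,0.8,0.4],[0.001,-0.008,0]],[[5,0.8,0.2],[0.001,-0.008,0]],[[5,0.8,0],[0.001,-0.008,0]],[[4,0.6,0],[0.001,-0.006,0]],[[2,0.3,0],[0.001,-0.003,0]],[[0,0,0],[0.001,0,0]],[[0,0,0],[0,0,0]]])

```text
clock: 12.3
eef_pos: [0.5959, 0.1594, 0.0274]
orientation: [-0.556, 0.425, -0.44, 0.564]
contact_force: [-2.1, -1.3, 7.9]
opening: 0.0614
```

```bash
python3 - <<'E'
from st import *
go(-20,40,30)
snap('scene','s3'); snap('side','d3')
a=cv2.imread('pics/s3.png')[170:270,260:370]; b=cv2.imread('pics/d3.png')[170:290,160:292]
cv2.imwrite('pics/m3.png',np.hstack([cv2.resize(a,(400,364),interpolation=3),cv2.resize(b,(400,364),interpolation=3)]))
E
```

```text
t 12.3 eef [0.5959 0.1594 0.0274] bay [-26.4  43.7  27.4] F [-2.1 -1.3  7.9] open 0.0614 q [ 0.25  0.67  1.75 -0.02  0.69  1.57]
delta mm [ 7.1 -2.   2.6] rot [ 0.004  0.024 -0.008] lane dir [0.9693 0.2458]
```

View pics/m3.png

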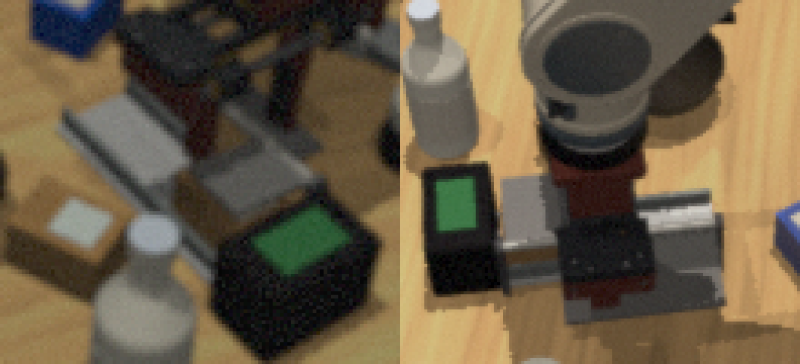

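The carton is under the raised flap and a few millimetres from the head. I'll push gently until it stalls.

Call:
send_rows(commands=[[[3,0.5,0.6],[0.001,0,-0.001]],[[3,0.5,0.4],[0.001,0,-0.001]],[[3,0.5,0.2],[0.001,0,-0.001]],[[3,0.5,0],[0.001,0,0]],[[3,0.5,0],[0.001,-0.001,0]],[[3,0.5,0],[0.001,-0.002,0]],[[3,0.5,0],[0.001,-0.002,0]],[[3,0.5,0],[0,-0.002,0]],[[3,0.5,0],[0,-0.002,0]],[[3,0.5,0],[0,-0.002,0]]])

```text
clock: 13.4
eef_pos: [0.6, 0.1605, 0.0273]
orientation: [0.567, -0.436, 0.43, -0.552]
contact_force: [-11.0, -2.8, 14.7]
opening: 0.0611
```

```bash
python3 -c "
from st import *
go(-20,40,30)"
```

```text
t 13.4 eef [0.6    0.1605 0.0273] bay [-22.2  43.7  27.3] F [-11.   -2.8  14.7] open 0.0611 q [ 0.25  0.69  1.71 -0.01  0.76  1.57]
delta mm [ 3.1 -3.1  2.7] rot [ 0.012 -0.02  -0.006] lane dir [0.9693 0.2458]
```

Call:
send_rows(commands=[[[4,0.8,0.4],[0.002,-0.004,-0.001]],[[5,1,0.3],[0.002,-0.005,-0.001]],[[5,1,0.2],[0.002,-0.006,-0.001]],[[5,1,0],[0.001,-0.006,0]],[[5,1,0],[0.001,-0.006,0]],[[5,1,0],[0.001,-0.006,0]],[[5,1,0],[0.001,-0.006,0]],[[5,1,0],[0,-0.006,0]],[[5,1,0],[0,-0.006,0]],[[5,1,0],[0,-0.006,0]]])

```text
clock: 14.4
eef_pos: [0.5998, 0.1603, 0.0274]
orientation: [0.579, -0.447, 0.423, -0.535]
contact_force: [-16.1, -5.6, 19.3]
opening: 0.0617
```

```bash
python3 -c "
from st import *
go(-20,40,30)"
```

```text
t 14.4 eef [0.5998 0.1603 0.0274] bay [-22.4  43.6  27.4] F [-16.1  -5.6  19.3] open 0.0617 q [ 0.25  0.7   1.68 -0.02  0.83  1.58]
delta mm [ 3.2 -2.9  2.6] rot [ 0.028 -0.065  0.004] lane dir [0.9693 0.2458]
```

Stalled at x = -22 mm with a 16 N push, which is within calibration error of home. I'll back the fingertip off with the bar still held and check.

Call:
send_rows(commands=[[[-3,-0.8,0],[0.004,-0.009,0]],[[-4,-1,0],[0.004,-0.009,0]],[[-4,-1,-0.3],[0.004,-0.009,0]],[[-4,-1,-0.3],[0.003,-0.006,0]],[[-4,-1,-0.3],[0.003,-0.003,0]],[[-4,-1,-0.3],[0.003,0,0]],[[-4,-1,-0.3],[0.002,0,0]],[[-4,-1,-0.3],[0.002,0,0]],[[-4,-1,-0.3],[0.002,0,0]],[[0,0,-0.3],[0,0,0]]])

```text
clock: 15.4
eef_pos: [0.5813, 0.1594, 0.0327]
orientation: [-0.551, 0.435, -0.436, 0.563]
contact_force: [2.6, -0.7, 5.9]
opening: 0.0612
```

```bash
python3 - <<'E'
from st import *
go(-20,40,30)
snap('scene','s4'); snap('side','d4'); 
a=cv2.imread('pics/s4.png')[180:260,280:360]; b=cv2.imread('pics/d4.png')[205:275,165:235]
cv2.imwrite('pics/m4.png',np.hstack([cv2.resize(x,(400,400),interpolation=3) for x in(a,b)]))
p=np.load('p.npy'); 
import fit
# home carton bottom/top edges predicted
for f,(u,v),s in(('s4',(280,180),5),('d4',(165,205),400/70)):
    for q in((54,-23,46),(54,-23,4),(54,23,46),(-10,-23,46),(-10,23,46)): print(f,q,((proj(f,fit.w(p,q))[0]-[u,v])*s).round())
E
```

```text
t 15.4 eef [0.5813 0.1594 0.0327] bay [-40.6  47.2  32.7] F [ 2.6 -0.7  5.9] open 0.0612 q [0.24 0.65 1.78 0.01 0.7  1.56]
delta mm [21.7 -1.9 -2.7] rot [-0.012  0.012  0.004] lane dir [0.9693 0.2458]
s4 (54, -23, 46) [235. 280.]
s4 (54, -23, 4) [224. 342.]
s4 (54, 23, 46) [314. 237.]
s4 (-10, -23, 46) [143. 191.]
s4 (-10, 23, 46) [220. 152.]
d4 (54, -23, 46) [143. 173.]
d4 (54, -23, 4) [153. 232.]
d4 (54, 23, 46) [148. 260.]
d4 (-10, -23, 46) [292. 157.]
d4 (-10, 23, 46) [301. 243.]
```

View pics/m4.png

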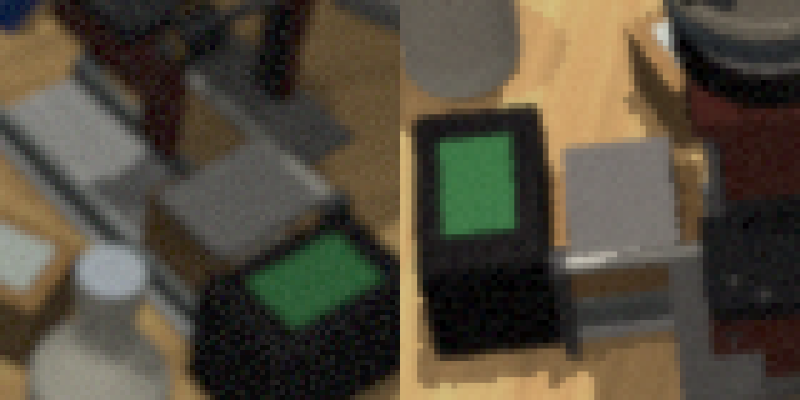

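The carton's rear corner at left-view (148,195) matches the predicted home position of (143,191). In the right view its front abuts the head, and the flap is still up. I'll release the bar slowly and leave upwards.

Call:
send_rows(commands=[[[0,0,2],[0,0,0]],[[0,0,2],[0,0,0]],[[0,0,2],[0,0,0]],[[0,0,3],[0,0,0]],[[0,0,5],[0,0,0]],[[0,0,8],[0,0,0]],[[0,0,12],[0,0,0]],[[0,0,18],[0,0,0]],[[0,0,20],[0,0,0]],[[0,0,20],[0,0,0]]])

```text
clock: 16.5
eef_pos: [0.5716, 0.1567, 0.1245]
orientation: [0.557, -0.439, 0.431, -0.557]
contact_force: [0.8, 0.8, -0.1]
opening: 0.0614
```

Call:
send_rows(commands=[[[0,0,20],[0,0,0]],[[0,0,25],[0,0,0]],[[0,0,25],[0,0,0]],[[-10,0,20],[0,0,0]],[[-15,0,10],[0,0,0]],[[-20,0,0],[0,0,0]],[[-20,0,0],[0,0,0]],[[-15,0,0],[0,0,0]],[[-5,0,0],[0,0,0]],[[0,0,0],[0,0,0]]])

```text
clock: 17.5
eef_pos: [0.4832, 0.1554, 0.2407]
orientation: [-0.555, 0.437, -0.434, 0.56]
contact_force: [0.3, 0.3, -0.5]
opening: 0.0617
```

```bash
python3 - <<'E'
from st import *
go(-90,40,220)
snap('scene','s5'); snap('side','d5'); snap('wrist','w5')
a=cv2.imread('pics/s5.png')[165:275,260:370]; b=cv2.imread('pics/d5.png')[190:290,165:265]
cv2.imwrite('pics/m5.png',np.hstack([cv2.resize(x,(400,400),interpolation=3) for x in(a,b)]))
import fit
p=np.load('p.npy')
for f,(u,v),s in(('s5',(260,165),400/110),('d5',(165,190),4)):
    for q in((-10,-23,46),(-10,23,46),(54,-23,46)): print(f,q,((proj(f,fit.w(p,q))[0]-[u,v])*s).round())
for q in((-10,-23,46),(-10,23,46)): print('w5',proj('w5',fit.w(p,q))[0].round())
E
```

```text
t 17.5 eef [0.4832 0.1554 0.2407] bay [-136.6   67.5  240.7] F [ 0.3  0.3 -0.5] open 0.0617 q [0.28 0.23 1.87 0.01 1.04 1.61]
delta mm [ 52.  -15.2 -20.7] rot [-0.008  0.001  0.003] lane dir [0.9693 0.2458]
s5 (-10, -23, 46) [177. 194.]
s5 (-10, 23, 46) [233. 165.]
s5 (54, -23, 46) [244. 258.]
d5 (-10, -23, 46) [204. 170.]
d5 (-10, 23, 46) [211. 230.]
d5 (54, -23, 46) [100. 181.]
w5 [343.  43.]
w5 [295.  43.]
```

View pics/m5.png

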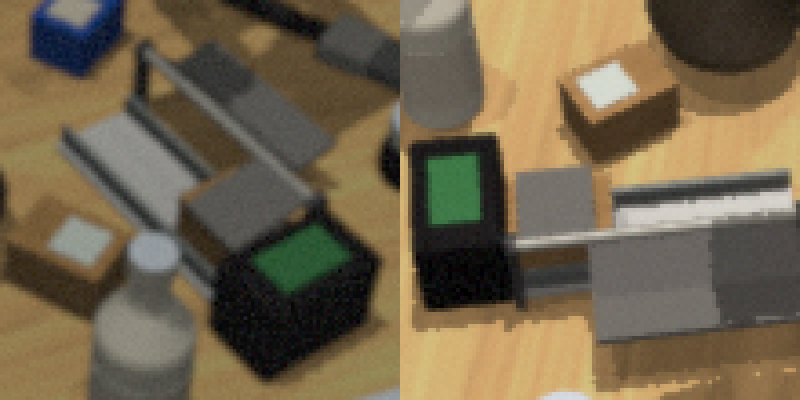

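View pics/w5.png

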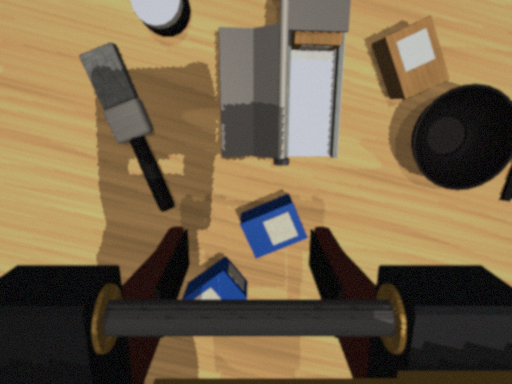

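The flap is down on the carton. Taking off the bias seen in the first fit, the rear edge matches home to about 1 mm in both views: (178,194) against (177,194), and 204 against 204. The robot is clear and the bystanders look unmoved, so I'm handing in.

```bash
python3 -c "
from rig import job_done
print(job_done())"
```

```text
the job is handed in; nothing more can be done
None
```

The carton is in against the back stop with the flap resting on it, and the job was handed in at about 17.5 s of the 45 s allowed. One fingertip held the bar down while the other pushed the carton in. I then backed that fingertip off, let the bar up slowly and moved the arm away.

**Final checks:**
- **Carton home:** before I backed off, the push stalled at about 16 N, at x = -22 mm against an expected -20 mm, within camera calibration error. After correcting for a bias in my first measurements, the last pictures put the carton's rear edge at the home position to about 1 mm. Uncorrected, the two views disagreed by a few mm in opposite directions.
- **Robot clear:** the tool is about 240 mm above the bench, with contact force near zero.
- **Other things:** the spare carton, bowl, bottle, brush, blue boxes and jar all look unmoved. The comb and cup were mostly outside the last pictures.

**First press failed:** the finger slid inwards and seemed to drive the bar to its end stop, at up to about 26 N on the tool. I eased off, pressed again further out, and only then pushed the carton. During the push the bar height put the flap at roughly 0.45 to 0.66 rad, briefly at the edge of the comfortable range but always clear of the carton.

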